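Unclip a fuse box cover and reseat the loose relay

TASK

One of the two relays in the fuse box has worked loose. Squeeze the cover's two orange side latches together just until they let go, without forcing them or tugging on a cover that is still hooked, lift the cover off and lay it right way up on the blue mat, then push the loose relay firmly and squarely home without ramming it. Leave the box open and do not disturb the other things on the bench.

Things in the scene. Friction and masses are not known exactly. Their poses are not given: they have to be found in the camera images.
- fuse_box: Black car fuse and relay box, 124 (x) by 51 (y) mm, on a fixed plywood board (200 by 116 by 10 mm). Origin: on the bench under the box's centre; z up, x along the box, y across it. Rim 45 mm above the bench. Two relay sockets at x = +36 and -36 mm on the centre line, six blade fuses between. In the middle of each long wall a pocket holds a latch hook of the cover.
- cover: Dark grey cover clipped on the box, 124 by 51 mm, 47 mm tall, 85 to 150 g. Origin: centre of its underside; axes as the box's. Clipped on, the origin is 33 mm and the top 80 mm above the bench. Its lower 12 mm (end skirts, latch hooks) plug into the box with 1.5 mm play; off the box it stands on them. It lifts straight up, clear after 15 mm. A pull of over 35 N while hooked breaks it.
- latch_l: Orange sprung latch on the cover's +y side. Origin: centre of the outer face of its ribbed finger pad (20 mm along x, 12 mm tall), 34.5 mm from the cover's centre plane, 27 mm above its underside (60 mm above the bench when clipped on; 69 mm over both pads). It slides straight in, up to 8.5 mm; the spring pushes back with 6 N plus 1.4 N per mm. Pads stand 9 mm out from the wall.
- latch_r: The same latch on the cover's -y side. The hook at each latch's foot lets go when the latch is 1.6 to 6.9 mm in; this differs from box to box and by up to 1.2 mm from side to side, and cannot be seen, only felt: the cover then lifts freely. Some 1.5 mm further in, the hook meets the hard back of its pocket. More than 24 N on a pad cracks the latch.
- loose_relay: The loose relay, a grey block 28 by 28 by 25 mm in one of the two sockets (which one differs), hidden under the cover. Origin: centre of its top face; z up. Home, its top is 55 mm above the bench, 10 mm above the rim; it starts 5 to 9 mm proud. It slides straight down against about 9 N of friction, stays where left, and meets a hard stop when home. Over 45 N cracks it.
- seated_relay: The other relay, the same, already home in the other socket: its top face (origin at the centre) is 55 mm above the bench.
- mat: Blue bench mat, 200 (x) by 180 (y) by 5 mm, fixed. Origin: centre of its underside, on the bench.
- can: Red and yellow spray tin, 60 mm across, 150 mm tall, standing (bystander). Origin: centre of its underside.
- jar: Clear jar with a red lid, 52 mm across, 60 mm tall, standing (bystander). Origin: centre of its underside.
- screwdriver: Yellow screwdriver, 200 mm long, lying on the bench beyond the work (bystander).
Mind the look-alikes: they are no part of the job. There is more than one size of the fuse_box; the job needs the middle-sized.

How it is judged:
By the outcome, as a careful person would: the job done as asked, in the order asked, and still so for the second after the job is handed in, with the robot touching nothing.
It also fails if it takes over 72 s, if anything falls off the work surface, if the arm or the gripper's body presses on something with over 40 N, if the wrist force passes 120 N, or if a joint passes its speed limit or range.

ROBOT

A 6-joint arm with a two-finger parallel gripper is mounted at the origin on the work surface. World frame = base frame: x ahead of the robot, y to its left, z up, the work surface at z = 0. Lengths are in mm, angles in degrees, forces in N, time in s.
With the tool pointing down it reaches from about 350 to 850 mm from the base axis. Payload 8.1 kg.
Tool frame: the origin (TCP) lies at the very end of the fingers, on their centre line; the grasp point (between the pads) lies 19 mm behind it (r.grip_depth is the distance from the TCP to the grasp point, in mm); y points along the fingers, z is the direction in which the jaws open and shut, and the axes are right-handed (so a half turn about y gives the same grasp; the last joint's range is limited). The gripper opens to 85 mm and grips with 20 to 120 N. Pads are 22 mm wide; open, the fingers measure 114 mm over their backs; the gripper's body (76 mm by 85 mm) begins 54 mm behind the grasp point. The pads swing forward as they close: fully open they stand 13 mm farther back than shut.
Start: joints at [-4.893, 7.471, 85.268, -0, 87.261, -4.893], TCP at [600.004, 0.022, 231.292] pointing down, gripper open.
Joint ranges: [-169.43, 169.43], [-51.17, 129.36], [1.28, 143.12], [-76.62, 256.62], [0, 156.53], [-152.29, 152.29]. Speed limits (degrees/s): [136.94, 136.94, 159.86, 180, 180, 180].

INTERFACE

Orientations are given as [roll, pitch, yaw] about the fixed x, y, z axes, in that order (R = Rz(yaw) Ry(pitch) Rx(roll)).
In Python, from bench import readout, eyes, r gives the robot as it stands. The module is installed in compiled form; this text tells all that it offers.
- The arm moves only by the tool move_arm, never from a script. Its argument "motion" is text: rows parted by semicolons, each of 6 numbers parted by spaces: the shift along the world's x, y, z in cm, then the turn, a rotation vector about the world's x, y, z in degrees. A call has 1 to 10 rows; each row is the pose to reach, as a shift and turn from the pose commanded when the call began; what a row does not reach only later rows make up. A row lasts 1/12 s, in which the tool goes at most 41.7 mm and 7.16 degrees, less where a joint would pass 70% of its speed; a pose out of reach is approached as far as the arm can. A call with a gripper value outside its range is refused whole. "fingers" is the finger opening in cm, from 0 to 8.54, set as the call begins (left out, the last holds). The fingers move at their own pace and stop on an object; "squeeze" is the grip in N (left out, the last holds). Time passes only in rows, so rows that repeat a pose let the fingers close. It gives the time, the measured TCP pose, the force and the opening at its end, in the units of the state.
- readout.sense(): the state, without advancing time (a new reading comes with each control period).
- eyes.snapshot(name): name is "scene" or "side" or "wrist"; returns a dict with "image" (384x512x3 uint8, blue, green, red), "fx", "fy", "cx", "cy" (pixels), "dist_coeffs" ([k1, k2, p1, p2, k3] as OpenCV has them; the pictures are not rectified), "world_to_cam" (4x4, takes a point from world to camera coordinates). Camera axes: x right, y down, z forward; pixel columns grow to the right and rows downward; lengths in mm; the calibration is good to about 2 mm. A picture is of the moment at which its call begins. There is no depth.
- r.hand_in(): hands the job in, once; it reports no verdict.
The state is a dict: "time": time; "joint_pos": joint angles; "qd": joint speeds; "joint_efforts": joint torques, N m; "tool_pos": TCP position; "tcp_rot": TCP orientation; "ft_force": force on the tool from outside, world axes, zero at the start; "wrist_torque": the same for the moment, N m; "finger_gap": finger opening in mm.
Only numpy, scipy, OpenCV 4.12 (cv2) and the standard library are available. Lean on these libraries where they do the work, as an engineer would, in place of code of your own. Each camera call takes 0.05 s, during which the arm holds its last target. There are 200 camera calls.

## Working session

There is one attempt and no reset: what is moved stays moved. The work goes in short steps, Python scripts to look and compute and a tool call to move; the robot and the scene stay as the last step left them, time stands still between calls to the robot, and variables do not carry over. Pictures are saved under pics/ and viewed, about 8 in all and at most 12, crops included, and the job is handed in when it is done.

Besides the shell and the picture viewer there is one more tool, called after "Call:" as name(argument=value, ...) on one line, values as JSON. move_arm: Moves the arm, as the interface text tells. Its arguments: {"type":"object","properties":{"motion":{"type":"string"},"fingers":{"type":"number"},"squeeze":{"type":"number"}},"required":["motion"]}

```bash
mkdir -p pics; cat > h.py <<'E'
import numpy as np, cv2
from bench import readout, eyes, r
def snap(n,f,crop=None,s=1):
    d=eyes.snapshot(n); im=d["image"]
    np.save('pics/'+f+'.npy',d,allow_pickle=True)
    if crop: x0,y0,x1,y1=crop; im=im[y0:y1,x0:x1]
    if s!=1: im=cv2.resize(im,None,fx=s,fy=s,interpolation=cv2.INTER_CUBIC)
    cv2.imwrite('pics/'+f+'.png',im); return d
def load(f): return np.load('pics/'+f+'.npy',allow_pickle=True).item()
def K(d): return np.array([[d['fx'],0,d['cx']],[0,d['fy'],d['cy']],[0,0,1.]])
def ray(d,uv):
    p=cv2.undistortPoints(np.array([[uv]],float),K(d),np.array(d['dist_coeffs'],float))[0,0]
    W=np.array(d['world_to_cam']);R=W[:3,:3];t=W[:3,3]
    return -R.T@t, R.T@np.array([p[0],p[1],1])
def atz(d,uv,z):
    c,v=ray(d,uv); return (c+v*(z-c[2])/v[2]).round(1)
def proj(d,P):
    W=np.array(d['world_to_cam'])
    return cv2.projectPoints(np.array(P,float).reshape(-1,3),cv2.Rodrigues(W[:3,:3])[0],W[:3,3],K(d),np.array(d['dist_coeffs'],float))[0][:,0].round(1)
E
python3 - <<'E'
from h import *
a=snap('scene','a'); b=snap('side','b')
im=np.hstack([a['image'],b['image']])
cv2.imwrite('pics/ab.png',np.vstack([a['image'],b['image']])[:, :])
for d in (a,b): print(ray(d,(256,192)))
print(readout.sense())
E
```

```text
(array([1225.53182564, -552.17568316,  733.41872385]), array([-0.64928694,  0.44388889, -0.61758803]))
(array([ 183.63367763, -881.76382269,  981.89592738]), array([ 0.27454699,  0.65416413, -0.70491586]))
{'time': 0.1, 'joint_pos': array([-4.89347679e+00,  7.51090641e+00,  8.53249718e+01, -7.46146103e-05,
        8.72605391e+01, -4.89341314e+00]), 'qd': array([ 0.03109649, -0.09557861, -0.23866187, -0.00533998,  0.07475327,
       -0.01410512]), 'joint_efforts': array([ 1.52257860e-03, -5.70947063e+01, -5.01941299e+01, -1.80579236e-04,
        8.16394575e-03,  5.26326357e-05]), 'tool_pos': array([5.99497917e+02, 6.04830214e-02, 2.30329497e+02]), 'tcp_rot': array([-9.00960723e+01,  8.15037723e-03, -9.00000669e+01]), 'ft_force': array([ 0.25241121,  0.41009397, -0.83144692]), 'wrist_torque': array([ 0.00617773,  0.04748254, -0.00433711]), 'finger_gap': 85.82553736356655}
```

View pics/a.png

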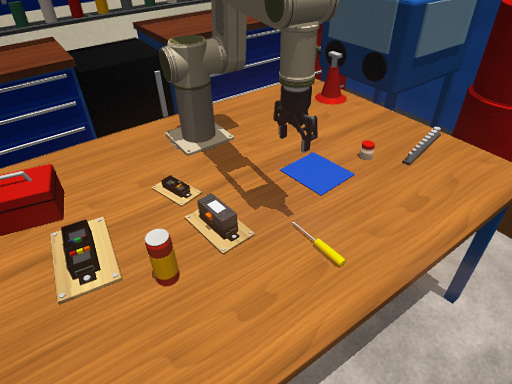

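View pics/b.png

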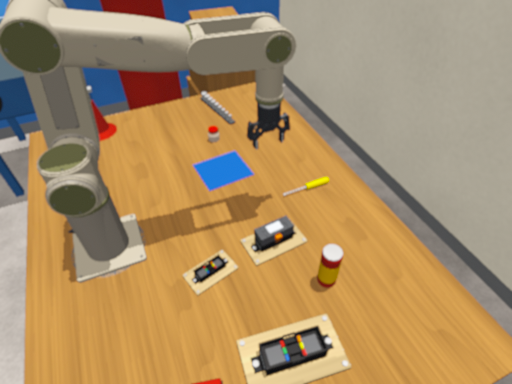

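Candidates for the fuse box are the small open one at scene (177,187), the covered one at (218,218) and the large open one at (82,255). The covered, middle-sized one fits the description. I'll check it in a close crop.

```bash
python3 - <<'E'
from h import *
a=load('a');b=load('b')
A=cv2.resize(a['image'][180:260,175:265],None,fx=6,fy=6,interpolation=cv2.INTER_CUBIC)
B=cv2.resize(b['image'][205:270,230:315],None,fx=6,fy=6,interpolation=cv2.INTER_CUBIC)
cv2.imwrite('pics/cA.png',A)
cv2.imwrite('pics/cB.png',B)
for uv in [(315,152),(354,173),(319,193),(280,173)]: print('mat',atz(a,uv,5))
for uv in [(195,165),(236,152),(252,173),(211,189)]: print('matB',atz(b,uv,5))
print('tin',atz(a,(166,281),0),atz(b,(328,282),0)); print('jar',atz(a,(367,158),0),atz(b,(214,140),0))
print('sd',atz(a,(293,224),5),atz(a,(343,263),10))
E
```

```text
mat [392.7 299.2   5. ]
mat [580.2 313.    5. ]
mat [589.4 134.6   5. ]
mat [421.8 103.3   5. ]
matB [394.2 279.7   5. ]
matB [583.9 289.2   5. ]
matB [593.5 133.1   5. ]
matB [409.6 113.4   5. ]
tin [ 617.  -423.6    0. ] [ 611.2 -428.8    0. ]
jar [537.7 432.8   0. ] [526.1 419.3   0. ]
sd [651.9 -29.8   5. ] [848.8 -24.3  10. ]
```

View pics/cA.png

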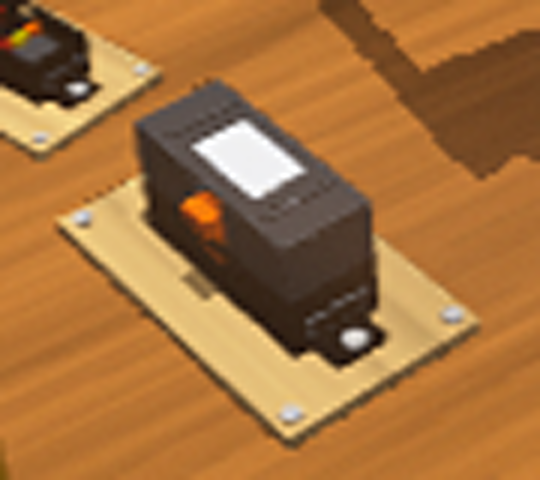

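View pics/cB.png

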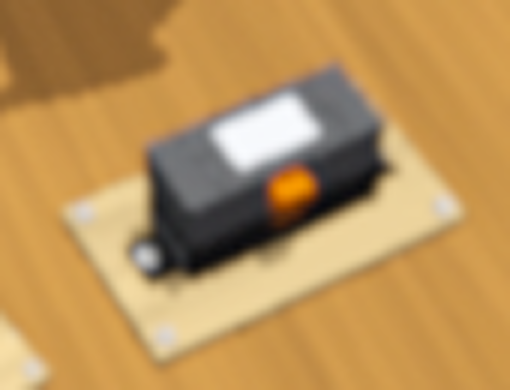

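The crops show one covered box, with a label on top and one orange pad visible: A (203,210), B (292,187). It is the middle-sized box. Next I'll compute its pose.

```bash
python3 - <<'E'
from h import *
a=load('a');b=load('b')
for d,o,c,bd in [(a,(175,180),[(135,125),(215,82),(372,205),(285,250)],[(57,219),(290,442),(480,322)]),(b,(230,205),[(148,152),(340,65),(382,122),(190,208)],[(64,212),(160,362),(462,215)])]:
    P=np.array([atz(d,(u/6+o[0],v/6+o[1]),80) for u,v in c]);print(P.tolist(),P.mean(0))
    Q=np.array([atz(d,(u/6+o[0],v/6+o[1]),10) for u,v in bd]);print(Q.tolist(),'ctr',(Q[[0,2]].mean(0) if d is a else (Q[0]+0)))
    (c,s,ang)=cv2.minAreaRect(P[:,:2].astype(np.float32));print(s,ang)
    (c,s,ang)=cv2.minAreaRect(Q[:,:2].astype(np.float32));print('board',c,s,ang)
E
```

```text
[[470.0, -242.8, 80.0], [464.0, -194.9, 80.0], [588.0, -182.2, 80.0], [590.0, -230.3, 80.0]] [ 528.   -212.55   80.  ]
[[432.2, -277.5, 10.0], [632.7, -260.1, 10.0], [621.5, -146.8, 10.0]] ctr [ 526.85 -212.15   10.  ]
(124.6486587524414, 48.262054443359375) 5.847804546356201
board (555.1447143554688, -253.13075256347656) (230.03692626953125, 99.59938049316406) 34.6226921081543
[[460.3, -204.8, 80.0], [583.3, -191.8, 80.0], [585.4, -238.2, 80.0], [465.4, -248.8, 80.0]] [ 523.6 -220.9   80. ]
[[420.7, -172.8, 10.0], [430.2, -287.3, 10.0], [625.8, -267.6, 10.0]] ctr [ 420.7 -172.8   10. ]
(123.68509674072266, 46.36371994018555) 6.033252239227295
board (502.2826232910156, -265.5631408691406) (99.94874572753906, 225.9491729736328) 65.19297790527344
```

Call:
move_arm(motion="-1.5 -4 0 0 0 -7; -3 -8 0 0 0 -14; -4.5 -12 0 0 0 -21; -6 -16 -1 0 0 -28; -7 -20 -2 0 0 -35; -7.4 -21.6 -2 0 0 -42; -7.4 -21.6 -2 0 0 -49; -7.4 -21.6 -2 0 0 -56; -7.4 -21.6 -2 0 0 -63; -7.4 -21.6 -2 0 0 -70", fingers=8.54, squeeze=20)

```text
time: 0.93
tool_pos: [525.5, -216.2, 210.6]
tcp_rot: [-90.1, -0.0, -160.4]
ft_force: [-0.3, -0.5, -0.4]
finger_gap: 85.7
```

Call:
move_arm(motion="0 0 0 0 0 -7; 0 0 0 0 0 -14.5; 0 0 0 0 0 -14.5; 0 0 0 0 0 -14.5")

```text
time: 1.27
tool_pos: [525.8, -215.9, 210.9]
tcp_rot: [-90.0, -0.0, -174.3]
ft_force: [0.2, -0.3, 0.0]
finger_gap: 85.1
```

```bash
python3 - <<'E'
from h import *
s=readout.sense(); print(s['tool_pos'],s['tcp_rot'],s['joint_pos'],s['ft_force'])
d=snap('wrist','w1',s=1.5); print(ray(d,(256,192)))
for P in [(0,0,80),(62,25.5,80),(-62,25.5,80),(62,-25.5,80),(-62,-25.5,80)]:
    c,sn=np.cos(np.radians(5.5)),np.sin(np.radians(5.5)); print(P,proj(d,(525.5+c*P[0]-sn*P[1],-216+sn*P[0]+c*P[1],P[2])))
E
```

```text
[ 525.79976288 -215.85630966  210.85842876] [-9.00255342e+01 -3.48124918e-02 -1.74307809e+02] [-2.74893046e+01  3.21428967e+00  9.19288406e+01  2.32718782e-03
  8.48999805e+01  5.68183040e+01] [ 0.23797925 -0.3312867   0.00381073]
(array([ 595.22282188, -208.52291191,  353.31203372]), array([-0.26692742, -0.03789701, -0.96308626]))
(0, 0, 80) [[252.9 185. ]]
(62, 25.5, 80) [[222.  111.1]]
(-62, 25.5, 80) [[224.9 250.3]]
(62, -25.5, 80) [[284.6 111.3]]
(-62, -25.5, 80) [[280.4 250.5]]
```

View pics/w1.png

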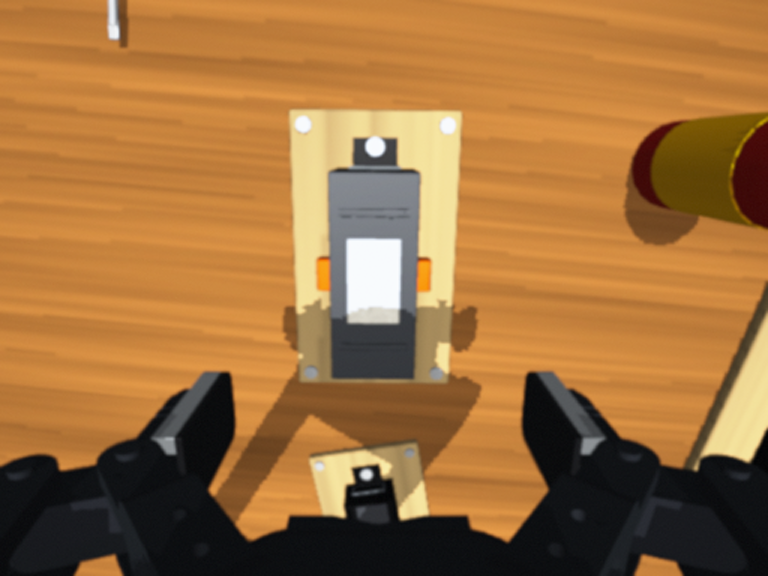

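```bash
python3 - <<'E'
from h import *
d=load('w1')
P=np.array([atz(d,(u/1.5,v/1.5),80) for u,v in [(330,171),(419,171),(331,379),(413,379)]]);print(P.tolist(),P.mean(0))
print((P[0]-P[2]),(P[1]-P[3]))
L=atz(d,(323/1.5,273/1.5),66);Rr=atz(d,(424/1.5,274/1.5),66);print('pads',L,Rr,(L+Rr)/2)
B=np.array([atz(d,(u/1.5,v/1.5),10) for u,v in [(290,110),(461,111),(299,381),(447,381)]]);print('board',B.tolist(),B.mean(0),B[0]-B[2],B[1]-B[3])
E
```

```text
[[582.3, -183.3, 80.0], [587.1, -231.4, 80.0], [458.5, -192.9, 80.0], [463.6, -242.9, 80.0]] [ 522.875 -212.625   80.   ]
[123.8   9.6   0. ] [123.5  11.5   0. ]
pads [ 521.3 -182.2   66. ] [ 526.8 -243.    66. ] [ 524.05 -212.6    66.  ]
board [[615.9, -147.3, 10.0], [626.6, -260.4, 10.0], [419.3, -164.4, 10.0], [430.8, -278.1, 10.0]] [ 523.15 -212.55   10.  ] [196.6  17.1   0. ] [195.8  17.7   0. ]
```

Call:
move_arm(motion="-0.3 0.3 -2 0 0 -0.5; -0.3 0.3 -4.5 0 0 -0.5; -0.3 0.3 -7 0 0 -0.5; -0.3 0.3 -9.5 0 0 -0.5; -0.3 0.3 -11.5 0 0 -0.5; -0.3 0.3 -13.5 0 0 -0.5; -0.3 0.3 -15 0 0 -0.5; -0.3 0.3 -16.5 0 0 -0.5; -0.3 0.3 -17.3 0 0 -0.5; -0.3 0.3 -17.3 0 0 -0.5")

```text
time: 2.15
tool_pos: [521.4, -212.1, 35.9]
tcp_rot: [-90.1, -0.2, -174.9]
ft_force: [0.2, 0.2, 0.0]
finger_gap: 85.0
```

```bash
python3 - <<'E'
from h import *
s=readout.sense(); print(s['tool_pos'],s['tcp_rot'],s['ft_force'],s['finger_gap'])
d=snap('wrist','w2',s=1.5)
E
```

```text
[ 521.36202285 -212.11815475   35.93587389] [ -90.12434952   -0.19755945 -174.86004088] [0.15816464 0.23662138 0.03266434] 85.0273015718378
```

View pics/w2.png

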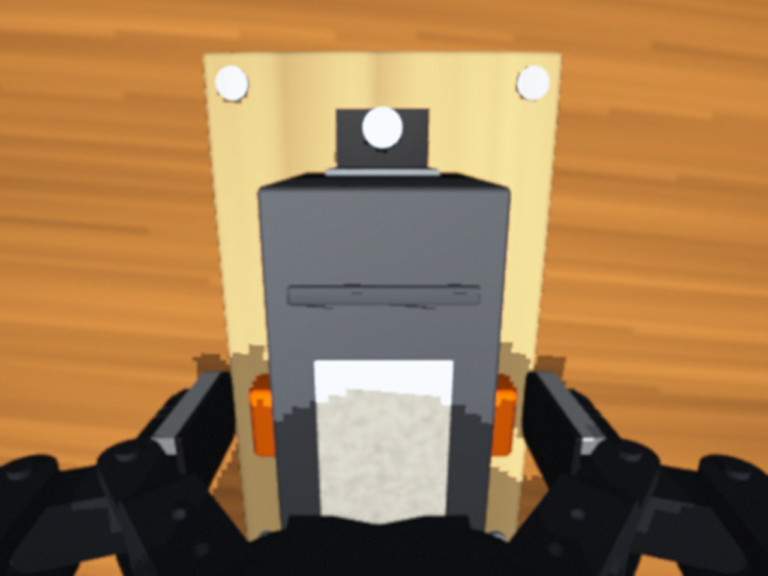

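Cover is centred to within about 1.3 mm: pad edges are at 250/516, finger faces at 231/525. I'll shift a touch towards −y and start closing.

Call:
move_arm(motion="0 -0.12 0 0 0 0; 0 -0.12 0 0 0 0; 0 -0.12 0 0 0 0; 0 -0.12 0 0 0 0; 0 -0.12 0 0 0 0; 0 -0.12 0 0 0 0", fingers=7.0)

```text
time: 2.7
tool_pos: [523.2, -214.3, 38.7]
tcp_rot: [-90.0, 0.0, -175.0]
ft_force: [0.3, -0.0, 0.9]
finger_gap: 70.0
```

Call:
move_arm(motion="0 0 0 0 0 0; 0 0 0 0 0 0; 0 0 0 0 0 0; 0 0 0 0 0 0", fingers=6.6)

```text
time: 3.03
tool_pos: [523.3, -214.4, 39.0]
tcp_rot: [-90.0, 0.0, -175.0]
ft_force: [-2.3, 0.6, 6.2]
finger_gap: 66.0
```

Call:
move_arm(motion="0 0 0.1 0 0 0; 0 0 0.1 0 0 0; 0 0 0.1 0 0 0")

```text
time: 3.28
tool_pos: [522.8, -214.0, 39.0]
tcp_rot: [-90.0, -0.0, -175.0]
ft_force: [0.4, -0.5, -0.1]
finger_gap: 65.9
```

Call:
move_arm(motion="0 0 0.1 0 0 0; 0 0 0.1 0 0 0; 0 0 0.1 0 0 0")

```text
time: 3.53
tool_pos: [522.6, -214.0, 39.6]
tcp_rot: [-90.0, -0.0, -175.0]
ft_force: [0.0, 0.2, -4.7]
finger_gap: 66.1
```

Call:
move_arm(motion="0 0 0.04 0 0 0; 0 0 0.04 0 0 0; 0 0 0.04 0 0 0", fingers=6.5)

```text
time: 3.78
tool_pos: [522.5, -213.9, 40.1]
tcp_rot: [-90.0, -0.1, -175.0]
ft_force: [-0.1, -0.2, -7.1]
finger_gap: 65.4
```

Call:
move_arm(motion="0 0 0.04 0 0 0; 0 0 0.04 0 0 0; 0 0 0.04 0 0 0", fingers=6.45)

```text
time: 4.03
tool_pos: [522.5, -213.9, 40.6]
tcp_rot: [-90.0, -0.1, -175.0]
ft_force: [0.6, -0.7, -8.6]
finger_gap: 64.7
```

Call:
move_arm(motion="0 0 0 0 0 0; 0 0 0 0 0 0; 0 0 0 0 0 0", fingers=6.4)

```text
time: 4.28
tool_pos: [522.6, -214.1, 40.8]
tcp_rot: [-90.0, -0.0, -175.0]
ft_force: [-0.1, -1.0, -8.9]
finger_gap: 64.0
```

Call:
move_arm(motion="0 0 0 0 0 0; 0 0 0 0 0 0; 0 0 0 0 0 0", fingers=6.35)

```text
time: 4.53
tool_pos: [522.8, -214.2, 41.0]
tcp_rot: [-90.0, -0.0, -175.0]
ft_force: [-0.6, -0.7, -8.9]
finger_gap: 63.7
```

Call:
move_arm(motion="0 0 0 0 0 0; 0 0 0 0 0 0; 0 0 0 0 0 0", fingers=6.3)

```text
time: 4.78
tool_pos: [522.9, -214.3, 41.1]
tcp_rot: [-90.0, -0.0, -175.0]
ft_force: [-2.0, -3.0, -8.5]
finger_gap: 63.2
```

Call:
move_arm(motion="0 0 0 0 0 0; 0 0 0 0 0 0; 0 0 0 0 0 0", fingers=6.25)

```text
time: 5.03
tool_pos: [524.1, -214.3, 42.2]
tcp_rot: [-90.0, 0.1, -175.0]
ft_force: [-1.4, 1.7, -0.8]
finger_gap: 62.6
```

Call:
move_arm(motion="0 0 0 0 0 0; 0 0 0 0 0 0; 0 0 0 0 0 0", fingers=6.2)

```text
time: 5.28
tool_pos: [523.5, -214.3, 41.6]
tcp_rot: [-90.0, 0.1, -175.0]
ft_force: [-0.8, 0.7, -1.4]
finger_gap: 62.3
```

Force dropped to about the cover's weight, so it has let go. I'll lift gently.

Call:
move_arm(motion="0 0 0.1 0 0 0; 0 0 0.25 0 0 0; 0 0 0.4 0 0 0; 0 0 0.5 0 0 0; 0 0 0.5 0 0 0")

```text
time: 5.7
tool_pos: [523.3, -214.3, 46.5]
tcp_rot: [-90.0, 0.0, -175.0]
ft_force: [0.1, -0.6, -0.8]
finger_gap: 62.1
```

Call:
move_arm(motion="0 0 0.6 0 0 0; 0 0 1.8 0 0 0; 0 0 3.5 0 0 0; 0 0 5.5 0 0 0; 0 1 7.5 0 0 0; 0 2.5 8 0 0 0; 0 5 8 0 0 0; 0 8 8 0 0 0; 0 11 8 0 0 0; 0 14 8 0 0 0")

```text
time: 6.53
tool_pos: [522.6, -72.2, 126.2]
tcp_rot: [-90.0, 0.0, -175.0]
ft_force: [-0.2, -0.1, -0.8]
finger_gap: 62.4
```

Call:
move_arm(motion="-0.3 3 0 0 0 0; -0.6 6 0 0 0 0; -0.9 9 0 0 0 0; -1.2 12 0 0 0 0; -1.5 15 0 0 0 0; -1.8 18 0 0 0 0; -2.1 21 0 0 0 0; -2.4 24 0 0 0 0; -2.6 26 0 0 0 0; -2.7 27.5 0 0 0 0")

```text
time: 7.37
tool_pos: [494.8, 203.6, 126.1]
tcp_rot: [-90.0, -0.0, -174.9]
ft_force: [0.0, -0.8, -0.7]
finger_gap: 62.3
```

Call:
move_arm(motion="0 0.5 -0.5 0 0 0; 0 0.8 -2 0 0 0; 0 0.8 -4 0 0 0; 0 0.8 -6 0 0 0; 0 0.8 -8 0 0 0; 0 0.8 -9 0 0 0; 0 0.8 -9.7 0 0 0; 0 0.8 -10 0 0 0; 0 0.8 -10 0 0 0")

```text
time: 8.12
tool_pos: [495.9, 208.7, 25.9]
tcp_rot: [-90.0, -0.0, -175.0]
ft_force: [-0.2, 0.4, -0.4]
finger_gap: 62.1
```

```bash
python3 - <<'E'
from h import *
s=readout.sense(); print(s['tool_pos'],s['tcp_rot'],s['ft_force'],s['finger_gap'])
a=snap('scene','a2'); b=snap('side','b2')
A=cv2.resize(a['image'][90:260,160:370],None,fx=3.8,fy=3.5)
B=cv2.resize(b['image'][90:270,170:320],None,fx=2.6,fy=2.6)
cv2.imwrite('pics/a2c.png',A); cv2.imwrite('pics/b2c.png',B)
E
```

```text
[495.9207203  208.65817848  25.9409956 ] [-8.99936415e+01 -2.26564513e-02 -1.75009789e+02] [-0.20473481  0.4173426  -0.3859835 ] 62.06900795422876
```

View pics/a2c.png

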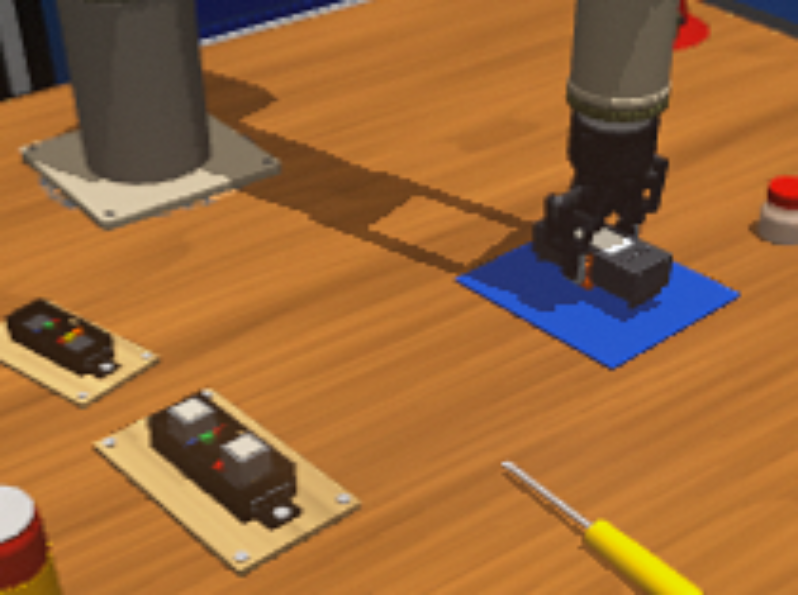

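The cover is in the gripper, upright above the mat at (640,270). Both relays are uncovered, at (192,410) and (245,450). I'll lower it now.

Call:
move_arm(motion="0 0 -0.3 0 0 0; 0 0 -0.6 0 0 0; 0 0 -0.9 0 0 0; 0 0 -1.0 0 0 0; 0 0 -1.1 0 0 0; 0 0 -1.1 0 0 0; 0 0 -1.1 0 0 0")

```text
time: 8.8
tool_pos: [496.0, 208.8, 15.0]
tcp_rot: [-90.0, -0.0, -175.0]
ft_force: [-0.2, 0.3, -0.3]
finger_gap: 62.2
```

Call:
move_arm(motion="0 0 -0.1 0 0 0; 0 0 -0.1 0 0 0; 0 0 -0.1 0 0 0")

```text
time: 9.05
tool_pos: [496.0, 208.8, 14.1]
tcp_rot: [-90.0, -0.0, -175.0]
ft_force: [0.6, -1.1, -1.6]
finger_gap: 62.2
```

Call:
move_arm(motion="0 0 -0.1 0 0 0; 0 0 -0.1 0 0 0; 0 0 -0.1 0 0 0")

```text
time: 9.3
tool_pos: [495.9, 208.8, 13.0]
tcp_rot: [-90.0, -0.0, -175.0]
ft_force: [0.1, 0.1, -0.9]
finger_gap: 62.3
```

Call:
move_arm(motion="0 0 -0.05 0 0 0; 0 0 -0.05 0 0 0; 0 0 -0.05 0 0 0")

```text
time: 9.55
tool_pos: [496.0, 208.8, 12.5]
tcp_rot: [-90.0, -0.0, -175.0]
ft_force: [-0.2, -0.6, -2.3]
finger_gap: 62.2
```

Call:
move_arm(motion="0 0 -0.05 0 0 0; 0 0 -0.1 0 0 0; 0 0 -0.1 0 0 0; 0 0 -0.1 0 0 0")

```text
time: 9.88
tool_pos: [496.1, 208.9, 12.1]
tcp_rot: [-90.0, 0.0, -175.0]
ft_force: [-3.1, 0.1, 6.0]
finger_gap: 61.9
```

Call:
move_arm(motion="0 0 -0.05 0 0 0; 0 0 -0.1 0 0 0; 0 0 -0.1 0 0 0; 0 0 -0.1 0 0 0")

```text
time: 10.22
tool_pos: [496.4, 208.9, 11.8]
tcp_rot: [-90.0, 0.0, -175.0]
ft_force: [-5.6, -2.0, 11.5]
finger_gap: 62.7
```

Call:
move_arm(motion="0 0 0 0 0 0; 0 0 0 0 0 0; 0 0 0 0 0 0; 0 0 0 0 0 0; 0 0 0 0 0 0; 0 0 0 0 0 0", fingers=8.54)

```text
time: 10.72
tool_pos: [495.9, 208.8, 10.4]
tcp_rot: [-90.0, -0.0, -175.0]
ft_force: [-1.1, 0.2, 0.8]
finger_gap: 85.6
```

Call:
move_arm(motion="0 0 0.5 0 0 0; 0 0 1.5 0 0 0; 0 0 3 0 0 0; 0 0 5 0 0 0; 0 0 8 0 0 0; 0 0 11 0 0 0; 0 0 14 0 0 0; 0 0 16 0 0 0; 0 0 17 0 0 0; 0 0 17 0 0 0")

```text
time: 11.55
tool_pos: [497.9, 209.4, 184.5]
tcp_rot: [-90.1, 0.3, -175.0]
ft_force: [0.3, -0.3, 0.5]
finger_gap: 85.3
```

```bash
python3 - <<'E'
from h import *
s=readout.sense(); print(s['tool_pos'],s['tcp_rot'],s['ft_force'],s['finger_gap'])
a=snap('scene','a3'); b=snap('side','b3')
A=cv2.resize(a['image'][140:260,170:370],None,fx=3,fy=3)[:, :]
cA=cv2.resize(a['image'][185:250,190:250],None,fx=5,fy=5)
cv2.imwrite('pics/c3.png',np.hstack([A[:325,330:],np.zeros((325,0,3),np.uint8),cA]))
E
```

```text
[497.85170726 209.42267379 184.47930904] [ -90.07503603    0.34205746 -174.99750482] [ 0.25969752 -0.29793269  0.54893447] 85.34157132591943
```

View pics/c3.png

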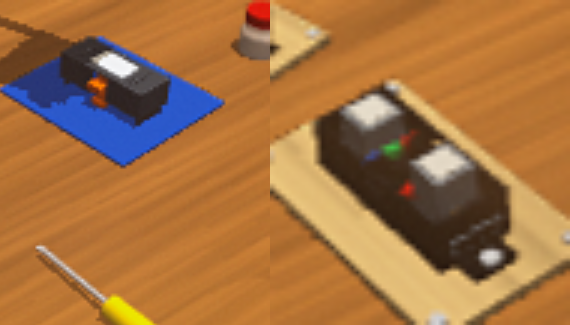

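The cover stands upright on the mat at (115,78). The +x relay at (445,180) looks proud. I'll go back over the box and check from above.

Call:
move_arm(motion="0 -3 0 0 0 0; 0 -6.5 0 0 0 0; 0 -10 0 0 0 0; 0 -13.5 0 0 0 0; 0 -17 0 0 0 0; 0 -20.5 0 0 0 0; 0 -24 0 0 0 0; 0 -27.5 0 0 0 0; 0 -31 0 0 0 0; 0 -34 0 0 0 0", fingers=0)

```text
time: 12.48
tool_pos: [494.3, -132.9, 178.0]
tcp_rot: [-90.1, -0.2, -175.0]
ft_force: [0.3, 0.4, 0.1]
finger_gap: -0.2
```

Call:
move_arm(motion="0 -3 0 0 0 0; 0 -6 0 0 0 0; 0 -8 0 0 0 0; 0 -8.2 0 0 0 0; 0 -8.2 0 0 0 0; 0 -8.2 0 0 0 0; 0 -8.2 0 0 0 0")

```text
time: 13.07
tool_pos: [495.6, -211.9, 179.5]
tcp_rot: [-90.1, -0.1, -175.0]
ft_force: [0.1, -0.4, -0.4]
finger_gap: -0.2
```

```bash
python3 - <<'E'
from h import *
s=readout.sense(); print(s['tool_pos'],s['tcp_rot'],s['ft_force'],s['finger_gap'])
d=snap('wrist','w3',s=1.5)
E
```

```text
[ 495.60063744 -211.87368454  179.48828747] [-9.00787036e+01 -8.33833787e-02 -1.74950203e+02] [ 0.08144592 -0.36124393 -0.3671196 ] -0.15215014790405612
```

View pics/w3.png

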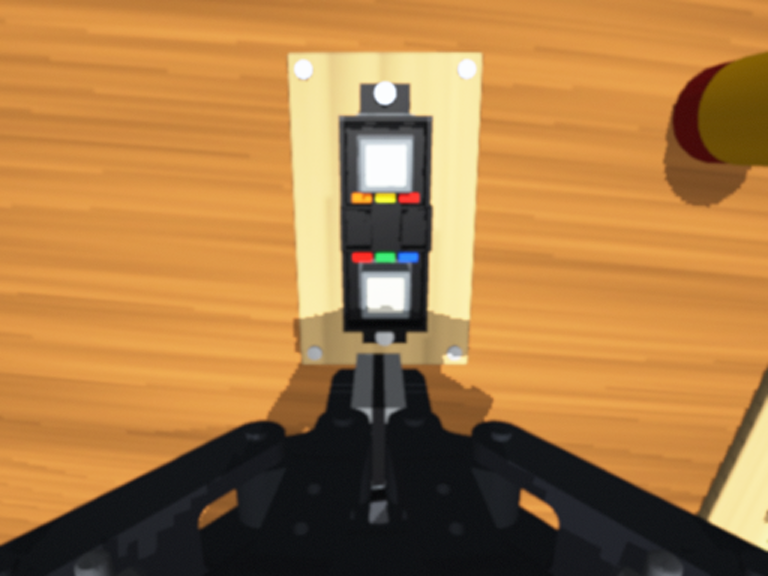

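```bash
python3 - <<'E'
from h import *
d=load('w3')
for n,c in [('+x',[(357,137),(413,137),(357,195),(413,195)]),('-x',[(360,264),(411,264),(360,319),(411,319)])]:
  for z in (55,62):
    P=np.array([atz(d,(u/1.5,v/1.5),z) for u,v in c]);print(n,z,P.mean(0).round(1),'wy',np.linalg.norm(P[0]-P[1]).round(1),np.linalg.norm(P[2]-P[3]).round(1),'wx',np.linalg.norm(P[0]-P[2]).round(1))
E
```

```text
+x 55 [ 557.6 -209.2   55. ] wy 29.2 30.1 wx 30.0
+x 62 [ 557.8 -209.2   62. ] wy 28.5 29.3 wx 29.1
-x 55 [ 488.7 -215.9   55. ] wy 28.5 29.4 wx 32.5
-x 62 [ 490.7 -215.6   62. ] wy 27.8 28.7 wx 31.7
```

Call:
move_arm(motion="2 0.1 -1 0 0 0; 4 0.2 -3 0 0 0; 6 0.3 -5 0 0 0; 6.25 0.3 -7 0 0 0; 6.25 0.3 -8.5 0 0 0; 6.25 0.3 -9.7 0 0 0; 6.25 0.3 -10.5 0 0 0; 6.25 0.3 -10.5 0 0 0; 6.25 0.3 -10.5 0 0 0; 6.25 0.3 -10.5 0 0 0")

```text
time: 13.95
tool_pos: [559.2, -210.5, 77.0]
tcp_rot: [-89.9, 0.1, -175.0]
ft_force: [-0.2, -0.1, -0.3]
finger_gap: 0.4
```

Call:
move_arm(motion="0 0 -0.2 0 0 0; 0 0 -0.4 0 0 0; 0 0 -0.6 0 0 0; 0 0 -0.8 0 0 0; 0 0 -0.8 0 0 0")

```text
time: 14.37
tool_pos: [558.2, -210.1, 67.1]
tcp_rot: [-90.0, -0.0, -175.0]
ft_force: [-0.0, -0.0, 0.7]
finger_gap: -0.2
```

Call:
move_arm(motion="0 0 -0.1 0 0 0; 0 0 -0.2 0 0 0; 0 0 -0.3 0 0 0; 0 0 -0.3 0 0 0")

```text
time: 14.7
tool_pos: [558.3, -210.1, 64.3]
tcp_rot: [-90.0, -0.0, -175.0]
ft_force: [-0.3, 0.3, -0.0]
finger_gap: -0.0
```

Call:
move_arm(motion="0 0 -0.1 0 0 0; 0 0 -0.2 0 0 0; 0 0 -0.2 0 0 0; 0 0 -0.2 0 0 0")

```text
time: 15.03
tool_pos: [558.4, -210.1, 62.5]
tcp_rot: [-90.0, -0.0, -175.0]
ft_force: [-0.2, -0.8, -0.2]
finger_gap: -0.1
```

Call:
move_arm(motion="0 0 -0.1 0 0 0; 0 0 -0.1 0 0 0; 0 0 -0.1 0 0 0; 0 0 -0.1 0 0 0")

```text
time: 15.37
tool_pos: [558.7, -210.3, 61.8]
tcp_rot: [-90.0, 0.0, -175.0]
ft_force: [-0.4, 0.2, 2.1]
finger_gap: 0.1
```

Contact at z≈62, so this is the loose one, about 7 mm proud. I'll push slowly.

Call:
move_arm(motion="0 0 -0.1 0 0 0; 0 0 -0.15 0 0 0; 0 0 -0.2 0 0 0; 0 0 -0.25 0 0 0; 0 0 -0.3 0 0 0; 0 0 -0.35 0 0 0; 0 0 -0.4 0 0 0; 0 0 -0.4 0 0 0")

```text
time: 16.03
tool_pos: [558.7, -210.3, 58.5]
tcp_rot: [-90.0, 0.0, -175.0]
ft_force: [-3.3, 0.2, 8.5]
finger_gap: -0.4
```

Call:
move_arm(motion="0 0 -0.05 0 0 0; 0 0 -0.1 0 0 0; 0 0 -0.15 0 0 0; 0 0 -0.2 0 0 0; 0 0 -0.25 0 0 0; 0 0 -0.3 0 0 0; 0 0 -0.3 0 0 0")

```text
time: 16.62
tool_pos: [558.7, -210.3, 55.5]
tcp_rot: [-90.0, 0.0, -175.0]
ft_force: [-3.5, 1.3, 8.3]
finger_gap: 0.3
```

Call:
move_arm(motion="0 0 -0.04 0 0 0; 0 0 -0.08 0 0 0; 0 0 -0.1 0 0 0; 0 0 -0.1 0 0 0")

```text
time: 16.95
tool_pos: [558.8, -210.3, 54.9]
tcp_rot: [-90.0, 0.0, -175.0]
ft_force: [-4.7, 2.0, 10.6]
finger_gap: 0.0
```

Call:
move_arm(motion="0 0 -0.04 0 0 0; 0 0 -0.08 0 0 0; 0 0 -0.1 0 0 0; 0 0 -0.1 0 0 0")

```text
time: 17.28
tool_pos: [558.8, -210.3, 54.5]
tcp_rot: [-90.0, 0.0, -175.0]
ft_force: [-7.1, 2.7, 16.2]
finger_gap: 0.1
```

At the stop. I'll firm up to about 25 N.

Call:
move_arm(motion="0 0 -0.04 0 0 0; 0 0 -0.08 0 0 0; 0 0 -0.12 0 0 0; 0 0 -0.16 0 0 0; 0 0 -0.16 0 0 0; 0 0 -0.16 0 0 0")

```text
time: 17.78
tool_pos: [558.8, -210.3, 53.8]
tcp_rot: [-90.0, 0.0, -175.0]
ft_force: [-11.7, 4.3, 23.6]
finger_gap: -0.0
```

Call:
move_arm(motion="0 0 0.2 0 0 0; 0 0 0.5 0 0 0; 0 0 1 0 0 0; -0.5 0 2.5 0 0 0; -2 0 5 0 0 0; -4 0 8 0 0 0; -6 0 11 0 0 0; -6.3 0 12.6 0 0 0; -6.3 0 12.6 0 0 0; -6.3 0 12.6 0 0 0")

```text
time: 18.62
tool_pos: [496.2, -210.7, 178.4]
tcp_rot: [-89.9, 0.2, -175.0]
ft_force: [-0.5, -0.4, -0.7]
finger_gap: 0.3
```

```bash
python3 - <<'E'
from h import *
s=readout.sense(); print(s['tool_pos'],s['ft_force'])
d=snap('wrist','w4'); a=snap('scene','a4')
w=cv2.resize(d['image'][60:250,180:330],None,fx=2,fy=2)
c=cv2.resize(a['image'][185:250,190:250],None,fx=5.85,fy=5.85)[:380]
m=cv2.resize(a['image'][135:211,260:380],None,fx=2,fy=2)
w2=np.zeros((380,240,3),np.uint8); w2[:m.shape[0]]=m
cv2.imwrite('pics/f.png',np.hstack([w[:380],c[:380],w2][:2]+([w2] )))
E
```

```text
[ 496.23126986 -210.69367799  178.43612729] [-0.4938361  -0.40354515 -0.74043804]
```

View pics/f.png

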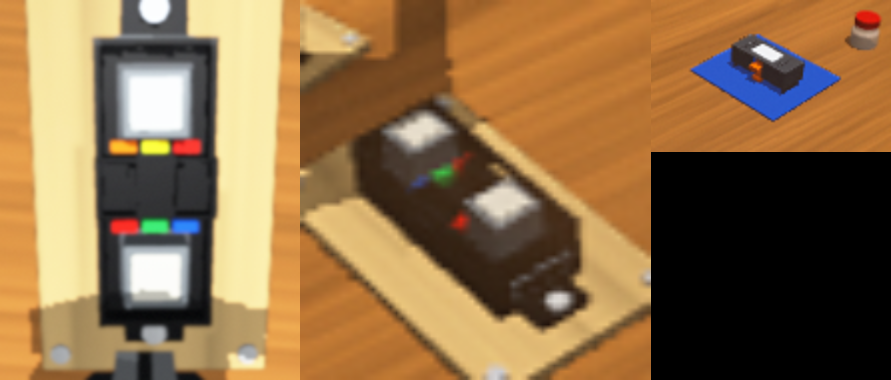

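```bash
python3 -c "
from bench import r; print(r.hand_in())"
```

```text
the job is handed in; nothing more can be done
None
```

The cover is off and standing right way up on the blue mat, and the loose relay is pushed home. I handed the job in at about 18.7 s of the 72 s allowed; it reports no verdict.

- **Cover:** I squeezed both latches in small steps under a light pull of at most 9 N. They let go with the pads about 62.6 mm apart, roughly 3.2 mm in on each side. The cover then lifted freely at about 1 N.
- **Relay:** The loose one was in the +x socket. I first touched it at about 62 mm, so it was some 7 mm proud. It slid down at about 8.5 N, met the stop at about 55 mm, and I firmed it to 24 N.
- **Last pictures:** Both relays look level, the cover is upright on the mat, and the arm is clear with the fuse box left open. The jar looks undisturbed; I did not look at the tin or screwdriver again after the push.
- **Readings that disagreed:**
  - During the final push there was about 12 N of sideways force, and the tip read 53.8 mm against the expected 55 mm. I put both down to arm and contact give.
  - The cover touched the mat about 1 mm lower than I had worked out, probably because the fingers slipped slightly on the pads.

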